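# Close the jar of picture hangers

### The job

One of the two hardware jars on the framing bench has its lid sitting high and askew on top of the thread. Without taking that lid off the neck, turn it backwards (anticlockwise from above) until it drops into the thread, then screw it fully down clockwise until its grip bar lies in line with the long sides of its jar. Do not touch the jar that is already closed.

Things in the scene. Friction and masses are not known exactly. Their poses are not given: they have to be found in the camera images.
- jar: Open jar, fixed: oblong white plastic, 92 (x) x 72 mm (y), shoulder 78 mm high, in a wooden cradle 112 x 92 x 20 mm. Origin: centre of the cradle's underside on the bench, z up, x along the long side. Neck 44 mm wide on its z axis, rim at 103 mm, with a coarse 3-start thread. The lid starts resting on the thread's top at 98 mm; turned clockwise there it jams at about -1 deg (angles: see bar_end).
- lid: Loose grey plastic lid on the open jar: 66 mm wide, 26 mm high, 0.12 kg, with a straight grip bar across its top, 56 mm long (x), 16 wide (y), from 26 to 54 mm above the lid's underside. Origin: centre of its underside; z up, x along the bar. 1 mm loose on the neck all round, turns easily; sinks by its weight if held loosely, or can be pushed down gently. Thread has 2 mm vertical play.
- bar_end (a point): Middle of the bar's +x end, 28 mm from the lid's axis, 40 mm above its underside. Lid angle = lid yaw - jar yaw, anticlockwise positive, 20 to 44 deg at the start. Between 60 and 94 deg (aim for 77) the lid can drop 11 mm (origin from 98 to 87 mm above the jar's). Then clockwise the thread draws it down 4.5 mm evenly from 52 to 0 deg: home, origin at 82.5 mm; a stop at about -1.5 deg.
- closed_jar: The other jar, same shape and size as the first, fixed to the bench, with a like lid already screwed home: its bar lies along the jar's long sides, bar top 136 mm above the bench. Same origin and axes as the open jar. To be left alone.
Not all that is in view belongs to the job. What is meant by the lid is not pink, and is the larger of those in its own colour.

How it is judged:
On the way:
1. the lid, turned backwards past the thread's start, has dropped into the thread (y of bar_end in the frame of jar above 0.02 m and z of lid in the frame of jar below 0.091 m and horizontal distance between lid and jar below 0.006 m), for 0.1 s.
At the end, for the whole second after the job is handed in: The lid is screwed home on its jar and at rest: its bar is within about 15 degrees of the jar's long side, its underside is lower than 85.5 mm above the jar's origin (home is about 82.5), centred within 5 mm and level within 8 degrees (y of bar_end in the frame of jar between -0.0075 and 0.0075 m and x of bar_end in the frame of jar above 0.02 m and z of lid in the frame of jar below 0.0855 m and horizontal distance between lid and jar below 0.005 m and angle between lid's own z axis and vertical below 0.14 rad and linear speed of lid below 0.02 m/s); the robot touches nothing.
It fails at once if the lid is lifted off the neck (more than 15 mm above where it started) (z of lid in the frame of jar above 0.113 m).
It fails at once if the robot touches the closed jar (contact force between any of the fingers, the arm and closed_jar above 2 N).
It also fails if it takes over 32 s, if anything falls off the work surface, if the arm or the gripper's body presses on something with over 40 N, if the wrist force passes 120 N, or if a joint passes its speed limit or range.

### The arm

A 6-joint arm with a two-finger parallel gripper is mounted at the origin on the work surface. World frame = base frame: x ahead of the robot, y to its left, z up, the work surface at z = 0. Lengths are in m, angles in rad, forces in N, time in s.
With the tool pointing down it reaches from about 0.3 to 0.875 m from the base axis. Payload 6.4 kg.
Tool frame: the origin (TCP) lies at the centre of the arm's flange, where the gripper is bolted on; the fingertips stand 173 mm ahead of it and the grasp point (between the pads) lies 155 mm ahead of it (ctrl.pinch_z is the distance from the TCP to the grasp point, in m); z points along the fingers, y is the direction in which the jaws open and shut (so a half turn about z gives the same grasp; the last joint's range is limited). The gripper opens to 85 mm and grips with 20 to 120 N. Pads are 22 mm wide; open, the fingers measure 114 mm over their backs; the gripper's body (76 mm by 85 mm) begins 54 mm behind the grasp point. The pads swing forward as they close: fully open they stand 13 mm farther back than shut.
Start: joints at [-1.367, 0.181, 1.607, -0, 1.354, -0.206], TCP at [0.229, -0.527, 0.405] pointing down, gripper open.
Joint ranges: [-2.99, 2.99], [-0.89, 2.07], [0.3, 2.58], [-1.14, 4.28], [0, 2.63], [-3.12, 3.12]. Speed limits (rad/s): [2.57, 2.57, 3.01, 3.14, 3.14, 3.14].

### API

Orientations are given as a unit quaternion [w, x, y, z].
In Python, from bench import ctrl gives the robot as it stands.
- The arm moves only by the tool drive_tool, never from a script. Its argument "commands" is a list that holds one entry, the list of rows, each a list of 7 numbers: the shift along the tool's x, y, z in units of 50 mm (1.0 is 50 mm), then the turn, a rotation vector about the tool's x, y, z in units of 8 degrees (1.0 is 8 degrees), then the closure in counts, from 0 (fully open) to 255 (shut). A call has 1 to 10 rows; each row shifts and turns the commanded pose from where the row before left it, along the tool's axes as they then stand; what a row does not reach is not made up. A row lasts 1/10 s, in which the tool goes at most 50 mm and 8.59 degrees, less where a joint would pass 70% of its speed; a pose out of reach is approached as far as the arm can. A call is refused whole if a number of a shift passes 1 or a number of a turn 1, either way. A call with a gripper value outside its range is refused whole. The fingers move at their own pace and stop on an object; the grip force is fixed at half the most. Time passes only in rows, so rows that do not move let the fingers close. It gives the time, the measured TCP pose, the force and the opening at its end, in the units of the state.
- ctrl.get_obs(): the state, without advancing time (a new reading comes with each control period).
- ctrl.camera(name): name is "side" or "top" or "wrist"; returns a dict with "pixels" (400x640x3 uint8, red, green, blue), "depth" (400x640 float32, m along the optical axis (not along the pixel's ray), 0 where there is no reading), "intrinsics" (3x3 intrinsics, pixels), "R" (3x3) and "t" (3): a world point X has camera coordinates R X + t; the wrist camera has in their place "tool_from_camera" (4x4, takes a point from camera to tool coordinates, whose origin is the TCP and whose axes are the flange's). Camera axes: x right, y down, z forward; pixel columns grow to the right and rows downward; lengths in m; the calibration is good to about 2 mm. A picture is of the moment at which its call begins: read the wrist's pose just before it.
- ctrl.hand_in(): hands the job in, once; it reports no verdict.
The state is a dict: "time_s": time; "q": joint angles; "dq": joint speeds; "joint_efforts": joint torques, N m; "eef_pos": TCP position; "eef_rot": TCP orientation; "wrist_force": force on the tool from outside, world axes, zero at the start; "torque": the same for the moment, N m; "opening": opening from 0.0 (shut) to 1.0 (fully open).
Only numpy, scipy, OpenCV 4.12 (cv2) and the standard library are available. Lean on these libraries where they do the work, as an engineer would, in place of code of your own. Each camera call takes 0.05 s, during which the arm holds its last target. There are 200 camera calls.

## Working session

There is one attempt and no reset: what is moved stays moved. The work goes in short steps, Python scripts to look and compute and a tool call to move; the robot and the scene stay as the last step left them, time stands still between calls to the robot, and variables do not carry over. Pictures are saved under pics/ and viewed, about 8 in all and at most 12, crops included, and the job is handed in when it is done.

Besides the shell and the picture viewer there is one more tool, called after ">>>" by a JSON object that holds its "method" and its "body". drive_tool: Moves the arm, as the interface text tells. Its arguments: {"type":"object","properties":{"commands":{"type":"array","items":{"type":"array","items":{"type":"array","items":{"type":"number"}}}}},"required":["commands"]}

```bash
mkdir -p pics; ls; python3 - <<'E'
from bench import ctrl
import numpy as np,cv2
np.set_printoptions(precision=4,suppress=True)
o=ctrl.get_obs();print(o)
for n in ("top","side"):
    c=ctrl.camera(n);np.savez(n+".npz",**c)
    cv2.imwrite(f"pics/{n}0.png",c["pixels"][:,:,::-1])
    print(n,c["intrinsics"],c["R"],c["t"])
E
```

```text
pics
{'time_s': 0.0, 'q': array([-1.3673,  0.1816,  1.608 ,  0.    ,  1.3538, -0.2063]), 'dq': array([ 0.001 ,  0.0003,  0.    , -0.0004, -0.0006, -0.0008]), 'joint_efforts': array([  0.0014, -44.4868, -35.1341,  -0.0002,   0.0091,   0.    ]), 'eef_pos': array([ 0.2291, -0.5271,  0.4038]), 'eef_rot': array([-0.0009,  0.9791,  0.2035,  0.    ]), 'wrist_force': array([ 0.322 , -0.0186,  0.6956]), 'torque': array([0.0248, 0.0283, 0.0139]), 'opening': 0.9983587208286934}
top [[377.4826   0.     323.0874]
 [  0.     377.4826 197.0183]
 [  0.       0.       1.    ]] [[-0.0129 -0.9999 -0.0018]
 [-0.9772  0.013  -0.2121]
 [ 0.2121 -0.001  -0.9773]] [-0.0144  0.552   0.7043]
side [[436.0132   0.     313.0034]
 [  0.     436.0132 196.6598]
 [  0.       0.       1.    ]] [[-0.9151 -0.4033  0.0042]
 [-0.2705  0.6061 -0.748 ]
 [ 0.2991 -0.6856 -0.6637]] [0.4624 0.2552 0.7344]
```

View pics/top0.png

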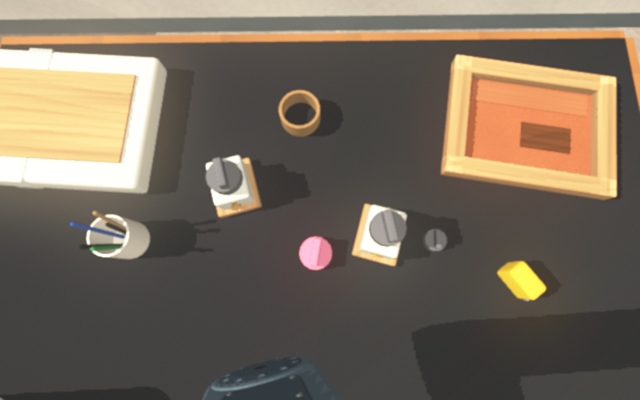

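View pics/side0.png

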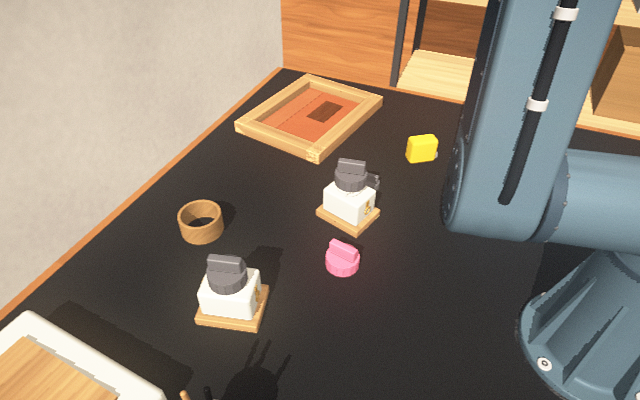

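The top view shows jars at about (228,185) and (385,235). The pink lid at (316,253) and the small grey lid at (435,240) are decoys. Next I'll measure the height and yaw of both jars and enlarge them.

```bash
cat > h.py <<'E'
import numpy as np,cv2
np.set_printoptions(precision=4,suppress=True)
def cloud(c):
    K=c["intrinsics"];d=c["depth"];v,u=np.mgrid[:400,:640]
    P=np.stack([(u-K[0,2])/K[0,0]*d,(v-K[1,2])/K[1,1]*d,d],-1)
    X=(P-c["t"])@c["R"]
    X[d==0]=np.nan
    return X
def rect(p):
    r=cv2.minAreaRect((p[:,:2]*1000).astype(np.float32))
    b=cv2.boxPoints(r);e=[b[1]-b[0],b[2]-b[1]];e=max(e,key=np.linalg.norm)
    return np.array(r[0]),np.sort(r[1]),np.degrees(np.arctan2(e[1],e[0]))%180
E
python3 - <<'E'
from h import *
for n,boxes in (("top",{"L":(195,140,270,225),"R":(345,195,412,275)}),("side",{"L":(190,245,275,335),"R":(310,150,372,240)})):
    c=dict(np.load(n+".npz"));X=cloud(c)
    for k,(a,b,e,f) in boxes.items():
        p=X[b:f,a:e].reshape(-1,3);col=c["pixels"][b:f,a:e].reshape(-1,3).astype(int)
        ok=np.isfinite(p[:,0]);p=p[ok];col=col[ok]
        z=p[:,2];grey=(np.ptp(col,axis=1)<25)&(col.max(1)<150)
        zt=np.percentile(z,99.5);print(n,k,"ztop",zt)
        bar=p[(z>zt-.006)];print(" bar",len(bar),rect(bar),bar.mean(0))
        for lo,hi,nm in ((zt-.033,zt-.024,"liddisc"),(.07,.085,"shoulder"),(.014,.026,"cradle")):
            q=p[(z>lo)&(z<hi)]
            if len(q)>5: print(" ",nm,len(q),rect(q),q.mean(0)[2])
    
c=dict(np.load("top.npz"));im=c["pixels"][:,:,::-1]
A=cv2.resize(im[145:225,190:270],(400,400),interpolation=3);B=cv2.resize(im[195:275,345:425],(400,400),interpolation=3)
cv2.imwrite("pics/crop.png",np.hstack([A,B]))
E
```

```text
top L ztop 0.13746057460026462
 bar 256 (array([585.1805, 169.1392]), array([16.1554, 54.8083]), np.float32(15.761262)) [0.5847 0.1686 0.136 ]
  liddisc 611 (array([584.6066, 168.5945]), array([63.0826, 65.6098]), np.float32(112.15451)) 0.1084262399002936
  shoulder 604 (array([585.43  , 169.0094]), array([71.9015, 93.7647]), np.float32(14.321475)) 0.07695182284644042
  cradle 520 (array([586.0753, 169.3824]), array([ 92.1798, 112.9762]), np.float32(14.764107)) 0.019668339188763963
top R ztop 0.15305450116301914
 bar 294 (array([ 479.4091, -139.1399]), array([16.2416, 55.5571]), np.float32(10.760751)) [ 0.479  -0.1387  0.1514]
  liddisc 680 (array([ 479.1627, -139.2321]), array([64.7986, 65.6207]), np.float32(76.9168)) 0.1238218008716102
  shoulder 669 (array([ 479.4681, -139.1934]), array([72.1623, 93.794 ]), np.float32(164.2902)) 0.07673006892955458
  cradle 503 (array([ 479.31 , -139.362]), array([ 92.0121, 111.5938]), np.float32(164.01024)) 0.019534294834984867
side L ztop 0.13739457019904688
 bar 304 (array([586.2582, 172.0854]), array([16.5968, 56.1834]), np.float32(15.385553))
[... 164 characters left out ...]
3286, 173.4683]), array([72.0729, 93.5344]), np.float32(16.335514)) 0.0768552422358056
  cradle 852 (array([586.1093, 172.5578]), array([ 93.5339, 112.0861]), np.float32(15.555111)) 0.01970448276146365
side R ztop 0.15219924426144604
 bar 178 (array([ 480.7291, -135.5185]), array([19.9913, 55.4193]), np.float32(11.357101)) [ 0.4808 -0.1351  0.1505]
  liddisc 305 (array([ 477.8363, -126.5808]), array([45.9823, 65.3108]), np.float32(19.152079)) 0.12365510154492183
  shoulder 596 (array([ 481.1724, -134.6518]), array([71.3606, 92.861 ]), np.float32(167.27356)) 0.07701726202515971
  cradle 584 (array([ 520.0131, -206.1632]), array([137.6643, 298.5925]), np.float32(117.8718)) 0.019706502567007705
```

View pics/crop.png

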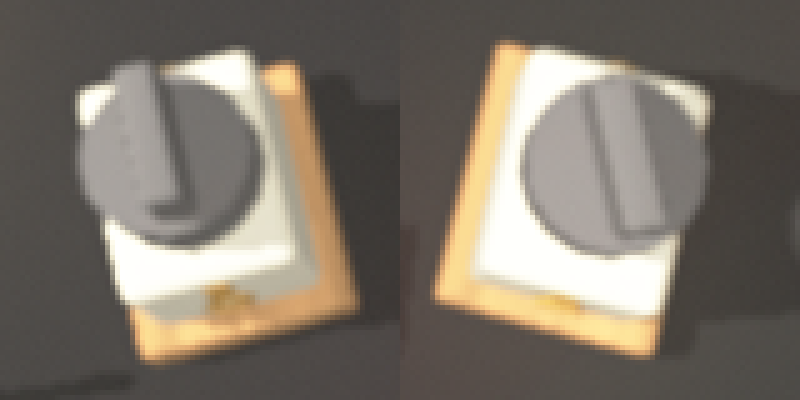

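The right jar at (385,235) is the open one. Its bar top is at 152 mm and the bar is about 26° off the jar's long side. The left jar's bar top is at 137 mm and lies in line, so that one is closed. The lid there is grey and larger than the small grey lid at (435,240), so it fits the description. Moving over it now.

>>> {"method": "drive_tool", "body": {"commands": [[[0.7,-0.47,0,0,0,0,0],[0.7,-0.47,0,0,0,0,0],[0.7,-0.47,0,0,0,0,0],[0.7,-0.47,0,0,0,0,0],[0.7,-0.47,0,0,0,0,0],[0.7,-0.47,0,0,0,0,0],[0.7,-0.47,0,0,0,0,0],[0.7,-0.47,0,0,0,0,0],[0.7,-0.47,0,0,0,0,0],[0.7,-0.47,0,0,0,0,0]]]}}

```text
time_s: 1.1
eef_pos: [0.457, -0.1707, 0.4045]
eef_rot: [-0.0, 0.979, 0.203, -0.0]
wrist_force: [0.5, -0.3, -0.0]
opening: 0.999
```

>>> {"method": "drive_tool", "body": {"commands": [[[0.36,-0.24,0,0,0,0,0],[0.36,-0.24,0,0,0,0,0],[0,0,0,0,0,0.8,0],[0,0,0,0,0,0.8,0],[0,0,0,0,0,0,0],[0,0,0,0,0,0,0]]]}}

```text
time_s: 1.7
eef_pos: [0.4798, -0.136, 0.4044]
eef_rot: [-0.0, 0.996, 0.094, -0.0]
wrist_force: [0.3, -0.1, -0.4]
opening: 1.002
```

```bash
cat >> h.py <<'E'
def wrist(name=None):
    from bench import ctrl
    from scipy.spatial.transform import Rotation as Ro
    o=ctrl.get_obs();c=ctrl.camera("wrist")
    q=o["eef_rot"];Rt=Ro.from_quat([q[1],q[2],q[3],q[0]]).as_matrix()
    T=c["tool_from_camera"];c["R"]=(Rt@T[:3,:3]).T;c["t"]=-c["R"]@(Rt@T[:3,3]+o["eef_pos"])
    if name: cv2.imwrite("pics/"+name+".png",c["pixels"][:,:,::-1])
    x=Rt[:,0];print("t",o["time_s"],"tcp",o["eef_pos"],"toolx yaw",np.degrees(np.arctan2(x[1],x[0])),"q",o["q"],"F",o["wrist_force"],"op",o["opening"])
    return c,o
def report(c,ctr=(.480,-.137),zb=None):
    p=cloud(c).reshape(-1,3);p=p[np.isfinite(p[:,0])];p=p[np.hypot(p[:,0]-ctr[0],p[:,1]-ctr[1])<.075]
    p=p[p[:,2]<.16];z=p[:,2]; zt=np.percentile(z,99) if zb is None else zb
    print("ztop",zt)
    for lo,hi,nm in ((zt-.006,zt+.003,"bar"),(zt-.033,zt-.024,"disc"),(.07,.085,"shoulder"),(.012,.026,"cradle")):
        q=p[(z>lo)&(z<hi)]
        if len(q)>5: print(" ",nm,len(q),*rect(q),"z",np.median(q[:,2]))
E
python3 -c "
from h import *
c,o=wrist('w1');print(c['tool_from_camera']);report(c)"
```

```text
t 1.7 tcp [ 0.4798 -0.136   0.4044] toolx yaw 10.84315068533686 q [-0.5147  0.0085  1.7946  0.      1.339   0.8669] F [ 0.3144 -0.0624 -0.43  ] op 1.0015934607168901
[[-0.0001 -0.9444 -0.3289  0.0849]
 [ 1.     -0.0001 -0.0002  0.0005]
 [ 0.0002 -0.3289  0.9444  0.0307]
 [ 0.      0.      0.      1.    ]]
ztop 0.1527901941582947
  bar 1771 [ 481.7469 -138.0664] [15.9038 55.8719] 10.34219 z 0.1518179873729343
  disc 3916 [ 482.421  -137.7351] [63.6511 65.8775] 100.36309 z 0.12406268768995264
  shoulder 2664 [ 481.7211 -138.3268] [72.1325 93.3409] 164.25748 z 0.0775672476334891
  cradle 1931 [ 481.0882 -138.0189] [ 91.8578 112.3134] 164.2254 z 0.020036219035002273
```

View pics/w1.png

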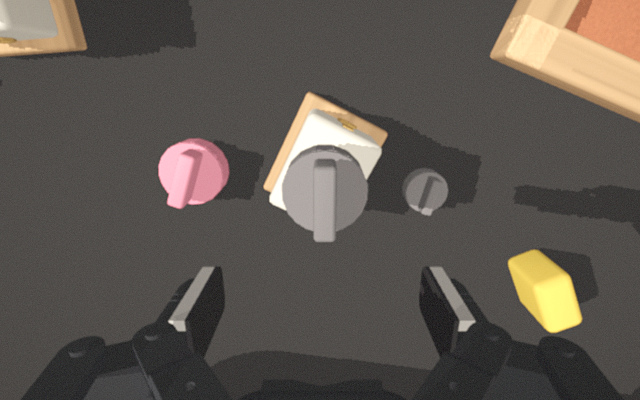

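The wrist view has the grey lid at (325,190), the small lid at (425,190) and the pink one at (194,172). I'll take a second wrist view after a turn, so the camera offset and the axis position can be separated.

>>> {"method": "drive_tool", "body": {"commands": [[[0,0,0,0,0,-1,0],[0,0,0,0,0,-1,0],[0,0,0,0,0,-1,0],[0,0,0,0,0,-1,0],[0,0,0,0,0,-1,0],[0,0,0,0,0,-1,0],[0,0,0,0,0,-1,0],[0,0,0,0,0,-1,0],[0,0,0,0,0,0,0],[0,0,0,0,0,0,0]]]}}

```text
time_s: 2.75
eef_pos: [0.4799, -0.1362, 0.4046]
eef_rot: [-0.0, 0.796, 0.605, -0.0]
wrist_force: [0.4, 0.3, 0.1]
opening: 1.001
```

```bash
python3 -c "
from h import *
c,o=wrist('w2');report(c)"
```

```text
t 2.75 tcp [ 0.4799 -0.1362  0.4046] toolx yaw 74.50479768381373 q [-0.515   0.0083  1.7943  0.      1.339  -0.2445] F [0.4411 0.3259 0.0891] op 1.0005739100891078
ztop 0.15272667819204377
  bar 1768 [ 481.3303 -138.0785] [16.6031 55.8428] 10.99651 z 0.15174328002775084
  disc 3334 [ 482.5095 -137.1841] [63.6242 65.733 ] 116.22944 z 0.12402459368720907
  shoulder 2901 [ 481.4503 -137.3649] [70.54   94.1956] 164.44334 z 0.0775220822604547
  cradle 1610 [ 481.4391 -137.3149] [ 90.4169 112.356 ] 164.29095 z 0.019843643301095826
```

>>> {"method": "drive_tool", "body": {"commands": [[[0,0,0,0,0,1,0],[0,0,0,0,0,1,0],[0,0,0,0,0,1,0],[0,0,0,0,0,1,0],[0,0,0,0,0,1,0],[0,0,0,0,0,1,0],[0,0,0,0,0,1,0],[0,0,0,0,0,1,0],[0.025,0.04,0,0,0,0,0],[0,0,0,0,0,0,0]]]}}

```text
time_s: 3.8
eef_pos: [0.4817, -0.138, 0.4047]
eef_rot: [0.0, 0.996, 0.094, 0.0]
wrist_force: [-0.1, 0.2, 0.1]
opening: 1.002
```

>>> {"method": "drive_tool", "body": {"commands": [[[0,0,0.4,0,0,0,0],[0,0,0.4,0,0,0,0],[0,0,0.4,0,0,0,0],[0,0,0.4,0,0,0,0],[0,0,0.4,0,0,0,0],[0,0,0,0,0,0,0],[0,0,0,0,0,0,120],[0,0,0,0,0,0,160],[0,0,0,0,0,0,160],[0,0,0,0,0,0,160]]]}}

```text
time_s: 4.8
eef_pos: [0.4819, -0.1379, 0.3056]
eef_rot: [0.0, 0.996, 0.093, 0.001]
wrist_force: [0.3, 0.0, 0.2]
opening: 0.37
```

The jaws read 31 mm, so they are still open around the bar. I'll cage it loosely at about 18 mm and turn it back, so the lid can centre itself and sink by its own weight.

>>> {"method": "drive_tool", "body": {"commands": [[[0,0,0.04,0,0,0,200],[0,0,0,0,0,0,200],[0,0,0,0,0,0,200],[0,0,0,0,0,-0.8,200],[0,0,0,0,0,-0.8,200],[0,0,0,0,0,-0.8,200],[0,0,0,0,0,-0.8,200],[0,0,0,0,0,-0.8,200]]]}}

```text
time_s: 5.6
eef_pos: [0.4815, -0.1378, 0.3027]
eef_rot: [-0.0, 0.931, 0.366, -0.0]
wrist_force: [0.3, 0.5, -0.3]
opening: 0.215
```

>>> {"method": "drive_tool", "body": {"commands": [[[0,0,0,0,0,-0.7,200],[0,0,0,0,0,-0.7,200],[0,0,0,0,0,-0.7,200],[0,0,0,0,0,-0.6,200],[0,0,0,0,0,0,200],[0,0,0,0,0,0,200],[0,0,0,0,0,0,200]]]}}

```text
time_s: 6.3
eef_pos: [0.4816, -0.1378, 0.3027]
eef_rot: [0.0, 0.847, 0.531, 0.0]
wrist_force: [0.0, 0.4, -0.6]
opening: 0.216
```

```bash
cat > s.py <<'E'
from h import *
from bench import ctrl
import sys
c,o=wrist(sys.argv[1])
for n in ("top","side"):
    d=ctrl.camera(n)
    p=cloud(d).reshape(-1,3);col=d["pixels"].reshape(-1,3).astype(int)
    k=(np.hypot(p[:,0]-.4805,p[:,1]+.137)<.05)&(p[:,2]<.16)&(p[:,2]>.085);p=p[k]
    print(n,"hist z",np.histogram(p[:,2],np.arange(.085,.16,.004)))
    cv2.imwrite(f"pics/{n}_{sys.argv[1]}.png",cv2.resize(d["pixels"][110:260,270:450,::-1] if n=="side" else d["pixels"][150:300,300:480,::-1],None,fx=4,fy=4))
E
python3 s.py a1
```

```text
t 6.3 tcp [ 0.4816 -0.1378  0.3027] toolx yaw 64.18193697037681 q [-0.5161  0.1367  1.8807  0.      1.1242 -0.0655] F [ 0.0348  0.4028 -0.5976] op 0.2157582530269676
top hist z (array([ 2,  1,  6,  2,  3,  5, 56, 41,  2,  2,  3,  3,  3, 10,  4,  2,  0,
        2]), array([0.085, 0.089, 0.093, 0.097, 0.101, 0.105, 0.109, 0.113, 0.117,
       0.121, 0.125, 0.129, 0.133, 0.137, 0.141, 0.145, 0.149, 0.153,
       0.157]))
side hist z (array([ 28,  45,  45,  47,  47,  49, 186, 121,  36,  23,  27,  24,  33,
        85,  53,  33,  33,  36]), array([0.085, 0.089, 0.093, 0.097, 0.101, 0.105, 0.109, 0.113, 0.117,
       0.121, 0.125, 0.129, 0.133, 0.137, 0.141, 0.145, 0.149, 0.153,
       0.157]))
```

View pics/side_a1.png

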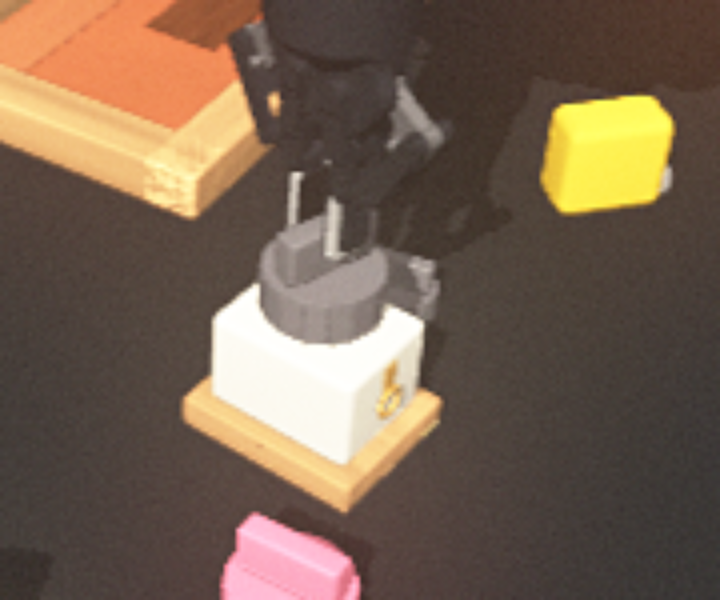

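The side crop shows the lid low on the jar at about (325,290), level, with the pads loosely around the bar. The disc top is at about 113 mm, so the lid has dropped in. I'll lower the tool and screw it down clockwise.

>>> {"method": "drive_tool", "body": {"commands": [[[0,0,0.11,0,0,0,200],[0,0,0.11,0,0,0,200],[0,0,0,0,0,0.8,200],[0,0,0,0,0,0.8,200],[0,0,0,0,0,0.8,200],[0,0,0,0,0,0.8,200],[0,0,0,0,0,0.8,200],[0,0,0,0,0,0.8,200],[0,0,0,0,0,0.8,200]]]}}

```text
time_s: 7.35
eef_pos: [0.4814, -0.1377, 0.2909]
eef_rot: [-0.0, 0.986, 0.167, -0.0]
wrist_force: [-0.4, 0.1, 0.2]
opening: 0.212
```

>>> {"method": "drive_tool", "body": {"commands": [[[0,0,0,0,0,0.7,200],[0,0,0,0,0,0.7,200],[0,0,0,0,0,0.7,200],[0,0,0,0,0,0.7,200],[0,0,0,0,0,0.7,200],[0,0,0,0,0,0.7,200],[0,0,0,0,0,0.4,200],[0,0,0,0,0,0,200]]]}}

```text
time_s: 8.15
eef_pos: [0.4814, -0.1377, 0.291]
eef_rot: [-0.0, 0.989, -0.151, -0.0]
wrist_force: [0.3, 0.9, 0.6]
opening: 0.214
```

```bash
python3 s.py a2; python3 -c "
from bench import ctrl;print(ctrl.get_obs()['torque'])"
```

```text
t 8.15 tcp [ 0.4814 -0.1377  0.291 ] toolx yaw -17.352076989141892 q [-0.5161  0.1541  1.8882 -0.      1.1001  1.3575] F [0.2545 0.9431 0.6147] op 0.21425253372611544
top hist z (array([  6,   7,   7,   4,   8, 127,  83,   6,   6,   8,   8,  12,  51,
        11,   1,   1,   0,   0]), array([0.085, 0.089, 0.093, 0.097, 0.101, 0.105, 0.109, 0.113, 0.117,
       0.121, 0.125, 0.129, 0.133, 0.137, 0.141, 0.145, 0.149, 0.153,
       0.157]))
side hist z (array([ 52,  44,  41,  52,  46, 174, 128,  26,  29,  33,  31,  53,  79,
        44,  29,  30,  21,  25]), array([0.085, 0.089, 0.093, 0.097, 0.101, 0.105, 0.109, 0.113, 0.117,
       0.121, 0.125, 0.129, 0.133, 0.137, 0.141, 0.145, 0.149, 0.153,
       0.157]))
[-0.00326184  0.03690459  0.0121246 ]
```

>>> {"method": "drive_tool", "body": {"commands": [[[0,0,0,0,0,0.4,200],[0,0,0,0,0,0,200],[0,0,0,0,0,0,200]]]}}

```text
time_s: 8.6
eef_pos: [0.4816, -0.1378, 0.2916]
eef_rot: [0.0, 0.984, -0.177, 0.0]
wrist_force: [0.2, -0.3, 0.7]
opening: 0.218
```

>>> {"method": "drive_tool", "body": {"commands": [[[0,0,0,0,0,-0.2,180],[0,0,0,0,0,0,100],[0,0,0,0,0,0,0],[0,0,0,0,0,0,0],[0,0,0,0,0,0,0],[0,0,-0.4,0,0,0,0],[0,0,-0.5,0,0,0,0],[0,0,-0.6,0,0,0,0],[0,0,-0.7,0,0,0,0],[0,0,0,0,0,0,0]]]}}

```text
time_s: 9.6
eef_pos: [0.4828, -0.1384, 0.407]
eef_rot: [0.002, 0.986, -0.164, 0.004]
wrist_force: [1.2, -0.9, 0.2]
opening: 0.998
```

```bash
python3 -c "
from h import *
c,o=wrist('w3');report(c)"
```

```text
t 9.6 tcp [ 0.4828 -0.1384  0.407 ] toolx yaw -18.909051924736985 q [-0.516   0.011   1.7867  0.0001  1.3345  1.3849] F [ 1.1625 -0.9375  0.1959] op 0.998009529291569
ztop 0.13738226500037015
  bar 1501 [ 480.5885 -138.0632] [16.0179 55.5318] 165.72743 z 0.13648224454327576
  disc 3446 [ 481.5011 -137.8754] [63.7687 65.9222] 75.15855 z 0.10871656223052803
  shoulder 2545 [ 482.4308 -138.3787] [71.9237 91.7734] 164.23111 z 0.07759216958993781
  cradle 1648 [ 481.5554 -138.0849] [ 92.164  111.4653] 164.28589 z 0.01984831108785924
```

View pics/w3.png

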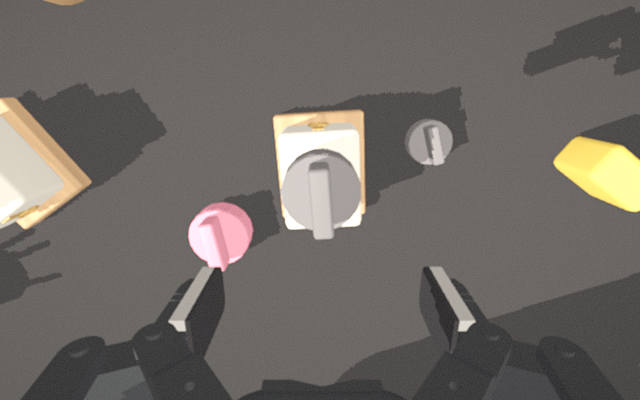

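The wrist view shows the bar at (320,200), in line with the jar's long sides. The bar top is at 136.5 mm (home), the angle is about 1.5°, and the gripper is clear.

```bash
python3 -c "
from bench import ctrl
print(ctrl.hand_in())"
```

```text
the job is handed in; nothing more can be done
None
```

The lid is screwed home on the open jar and the job is handed in; the hand-in gave no verdict.

**What I did:** I caged the grip bar loosely between the jaws (about 18 mm open) and turned it back about 53°. The lid dropped into the thread: its top disc measured about 113 mm above the bench, against 124 mm before. I then lowered the tool, turned the lid clockwise to home, opened the jaws and backed off. This took about 9.6 s of the 32 s allowed.

**Last checks (wrist camera):**

| Check | Measured | Needed |
|---|---|---|
| Bar top above the bench | 136.5 mm, so underside about 82.5 mm | underside below 85.5 mm |
| Bar angle to the jar's long side | about 1.5° | within about 15° |
| Lid centre against jar centre | about 1 mm off | within 5 mm |

- **Level:** I did not measure the lid's tilt as a number; it looked level in the pictures.
- **Forces and the closed jar:** wrist forces read at the end of each move stayed under about 2 N. The arm never went near the closed jar.
- **Disagreement:** the side camera put the jars about 3.5 mm further in y than the top camera. I settled it with two wrist views at different yaws, which agreed with each other to within about 1 mm.

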